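# Measure the setting gap with feeler blades

### The arm

A 6-joint arm with a two-finger parallel gripper is mounted at the origin on a cart in front of the work surface, level with it; the furniture and walls round the work are solid. World frame = base frame: x ahead of the robot, y to its left, z up, the work surface at z = 0. Lengths are in m, angles in rad, forces in N, time in s.
With the tool pointing down it reaches from about 0.275 to 0.975 m from the base axis. Payload 8.4 kg.
Tool frame: the origin (TCP) lies midway between the tips of the shut fingers; the grasp point (between the pads) lies behind it (r.grasp_offset is the z of the grasp point in the tool frame, in m); z points along the fingers, y is the line along which they close (so a half turn about z gives the same grasp; the last joint's range is limited). The gripper opens to 92 mm and grips with 3 to 60 N. Pads are 20 mm wide; open, the fingers measure 128 mm over their backs; the gripper's body (75 mm by 189 mm) begins 69 mm behind the grasp point.
Start: joints at [-1.253, 0.353, 1.633, -0, 1.155, -0.002], TCP at [0.196, -0.593, 0.215] pointing down, gripper open.
Joint ranges: [-2.63, 2.63], [-0.92, 2.1], [0.06, 2.66], [-1.3, 4.44], [0, 2.69], [-3.02, 3.02]. Speed limits (rad/s): [2.22, 2.22, 2.79, 3.14, 3.14, 3.14].

### API

Orientations are given as a unit quaternion [w, x, y, z].
In Python, from cell import r, vision, boxes_of, cut_out gives the robot as it stands. The module is installed in compiled form; this text tells all that it offers.
- The arm moves only by the shell command python3 -m crank 'ROWS' [OPENING] [FORCE]. ROWS is JSON, a list of rows, each a list of 6 numbers: the shift along the tool's x, y, z in m, then the turn, a rotation vector about the tool's x, y, z in rad. A call has 1 to 5 rows; each row shifts and turns the commanded pose from where the row before left it, along the tool's axes as they then stand; what a row does not reach is not made up. A row lasts 1/8 s, in which the tool goes at most 62.5 mm and 10.7 degrees, less where a joint would pass 70% of its speed; a pose out of reach is approached as far as the arm can. A call with a gripper value outside its range is refused whole. OPENING is the finger opening in m, from 0 to 0.0919, set as the call begins (- or left out, the last holds). The fingers move at their own pace and stop on an object; FORCE is the grip in N (left out, the last holds). Time passes only in rows, so rows that do not move let the fingers close. It gives the time, the measured TCP pose, the force, the opening and the grip force at its end, in the units of the state.
- r.get_obs(): the state, without advancing time (a new reading comes with each control period).
- vision.grab_frame(name): name is "scene" or "top" or "wrist"; returns the picture (480x640x3 uint8, red, green, blue); there is no depth.
- vision.calibration(name): a dict with "fx", "fy", "cx", "cy" (pixels), "rvec" (rotation vector, rad) and "tvec" (3), from world to camera coordinates, as OpenCV has them; the wrist camera has in their place "tool_from_camera" (4x4, takes a point from camera to tool coordinates, whose origin is the TCP and whose axes are the flange's). Camera axes: x right, y down, z forward; pixel columns grow to the right and rows downward; lengths in m; the calibration is good to about 2 mm. A picture is of the moment at which its call begins: read the wrist's pose just before it. calibration takes no time and is no camera call.
- r.hand_in(): hands the job in; it is judged then, once.
Trained networks look in the newest picture that a camera, given by its name, has taken for a name from the list of things; names that differ only in an ending like _2 or _b are one class to them, and where a whole thing is asked for, a point or a joint stands for the part that bears it (a point fixed in the world has none). Each returns a list of dicts, best first, with "score" (0 to 1); they miss things now and then, are a little off and sometimes report something else, mostly with a low value. They report only what shows in the picture. A call takes as long as a camera call.
- boxes_of(camera, target): "location" ([column, row] as shares, 0 to 1, of the picture: columns of its width, rows of its height, amid what is visible of it).
- cut_out(camera, target): "region" (480x640 bool, what is visible of it) and "location" ([column, row] as shares, 0 to 1, of the picture: columns of its width, rows of its height, amid what is visible of it).
The state is a dict: "time": time; "q": joint angles; "joint_vel": joint speeds; "joint_efforts": joint torques, N m; "eef_pos": TCP position; "tool_rot": TCP orientation; "force": force on the tool from outside, world axes, zero at the start; "torque": the same for the moment, N m; "grip_width": opening from 0.0 (shut) to 1.0 (fully open); "gripper_force": force on a finger pad.
Only numpy, scipy, OpenCV 4.12 (cv2) and the standard library are available. Lean on these libraries where they do the work, as an engineer would, in place of code of your own. Each camera call takes 0.05 s, during which the arm holds its last target. There are 200 camera calls.

### The job

Find the thickest feeler blade that fits the gap of the angled setting gauge: try the thick blade (orange handle) first, without forcing it. If it slides in, leave it standing fully home in the gap and the thin blade in the rack; if it is stopped at the mouth, hang it back in the rack and leave the thin blade (yellow handle) fully home in the gap instead. Leave the jaw's setting and the loose impeller, tachometer and white jar as they are.

Things in the scene. Friction and masses are not known exactly. Their poses are not given: they have to be found in the camera images.
- gauge: Fixed angled setting gauge, base plate 144 (x) x 84 (y) x 12 mm, on the bench. Origin: under the base, 6 mm in front of its middle; x points roughly away from the robot, z up. A flat aluminium bed leans 35 degrees from vertical, its top towards the robot; a parallel steel jaw stands on its far side. A blade slides down the bed into the gap between them, its 24 mm width along the gauge's y.
- gauge_slot (a point): Foot of the gap: middle of the bed's face, at the stop where a home blade's tip rests (22 mm above the bench). z axis: up along the bed, out of the gap (35 deg from vertical, towards the robot); x: bed's normal, to the jaw; y: gauge's y. Along z: jaw 6 to 60 mm (60 = mouth), bed (56 wide, 14 thick) up to 72 mm, side rails 32 mm apart, 7 mm high, up to 55 mm. A screw with a knob lies behind the jaw.
- jaw (a joint): Setting of the jaw (held by a stiff screw, not to be changed), in m: gap = 9.4 mm + this value, 9.4 to 14.6 mm. The reading is rough; the blade itself tells.
- jaw_edge (a point): Middle of the jaw's upper edge next to the gap (60 mm along the slot's z); jaw 50 mm wide, 18 mm thick.
- rack: Fixed blue rack, 70 (x) x 118 (y) x 88 mm high; origin under its middle, z up. Two places at y = +28 and -28 mm in its frame: openings 20 mm (x) by 34 mm (y) in the top plate; a blade hangs there upright by the shoulders of its handle, its tip 8 mm above the bench, its x along the rack's x. Either blade may start in either place.
- thick_blade: Thick feeler blade, loose, about 0.16 kg, 135 mm long: steel blade 12 mm thick (its x) x 24 mm wide (y) x 80 mm long; orange handle 16 mm thick (x), with shoulders 44 mm wide 80 to 92 mm above the tip, then a grip 26 mm wide up to 135 mm. Origin: middle of the tip; z along the blade from tip to handle. Same either way round.
- thin_blade: Thin feeler blade, loose, 0.16 kg: the same but its steel blade is 8 mm thick and its handle is yellow.
- impeller: Loose black fan impeller, 55 mm across, 20 mm high, bystander. Origin under its middle.
- tachometer: Loose orange and black tachometer, 54 x 114 x 30 mm, bystander. Origin under its middle.
- jar: Loose white jar, 58 mm across, 54 mm high, bystander. Origin under its middle.

How it is judged:
On the way:
1. the thick blade has been tried in the gap: its tip is past the mouth, or is stopped at it with contact (angle between the z axis of thick_blade and the z axis of gauge_slot, either way round below 0.25 rad and x of thick_blade in the frame of gauge_slot between -0.004 and 0.022 m and y of thick_blade in the frame of gauge_slot between -0.012 and 0.012 m and (z of thick_blade in the frame of gauge_slot below 0.05 m or (z of thick_blade in the frame of gauge_slot below 0.067 m and contact force between thick_blade and gauge above 1 N))), for 0.1 s.
At the end, for the whole second after the job is handed in: One blade is fully home in the gap (tip within 5 mm of the stop, within 0.15 rad of the slot's direction), the other hangs upright in the rack (shoulders on the plate within 4 mm), both at rest. The home blade is the thick one, or the thin one if the gap is under 13 mm (((z of thick_blade in the frame of gauge_slot below 0.005 m and x of thick_blade in the frame of gauge_slot between 0 and 0.016 m and y of thick_blade in the frame of gauge_slot between -0.01 and 0.01 m and angle between the z axis of thick_blade and the z axis of gauge_slot, either way round below 0.15 rad and z of thin_blade in the frame of rack between 0.004 and 0.012 m and horizontal distance between thin_blade and rack below 0.045 m and angle between thin_blade's own z axis and vertical below 0.15 rad) or (z of thin_blade in the frame of gauge_slot below 0.005 m and x of thin_blade in the frame of gauge_slot between 0 and 0.016 m and y of thin_blade in the frame of gauge_slot between -0.01 and 0.01 m and angle between the z axis of thin_blade and the z axis of gauge_slot, either way round below 0.15 rad and z of thick_blade in the frame of rack between 0.004 and 0.012 m and horizontal distance between thick_blade and rack below 0.045 m and angle between thick_blade's own z axis and vertical below 0.15 rad and value of joint jaw below 0.0036 m)) and linear speed of each of thick_blade, thin_blade below 0.02 m/s); the robot touches nothing.
It fails at once if the impeller is shifted more than 2 cm (distance of impeller from where it was at the start of the episode above 0.02 m).
It fails at once if the tachometer is shifted more than 2 cm (distance of tachometer from where it was at the start of the episode above 0.02 m).
It fails at once if the jar is shifted more than 2 cm (distance of jar from where it was at the start of the episode above 0.02 m).
It fails at once if a blade is forced: pressed on the gauge with more than 60 N (contact force between any of thick_blade, thin_blade and gauge above 60 N).
It fails at once if the jaw is shifted more than 1.5 mm from its setting (distance of jaw_edge from where it was at the start of the episode above 0.0015 m).
It also fails if it takes over 64 s, if anything falls off the work surface, if the arm or the gripper's body presses on something with over 40 N, if the wrist force passes 120 N, or if a joint passes its speed limit or range.

## Working session

There is one attempt and no reset: what is moved stays moved. The work goes in short steps, Python scripts to look and compute and a shell command to move; the robot and the scene stay as the last step left them, time stands still between calls to the robot, and variables do not carry over. Pictures are saved under pics/ and viewed, at most 10 in all, crops included, and the job is handed in when it is done.

```bash
mkdir -p pics
cat > h.py <<'E'
import numpy as np,cv2
from scipy.spatial.transform import Rotation as R
from cell import r,vision,boxes_of,cut_out
def cam(n):
    c=vision.calibration(n);K=np.array([[c['fx'],0,c['cx']],[0,c['fy'],c['cy']],[0,0,1]])
    if 'rvec' in c:
        Rm=cv2.Rodrigues(np.array(c['rvec'],float))[0];t=np.array(c['tvec'],float).ravel()
    else:
        o=r.get_obs();T=np.eye(4);q=o['tool_rot'];T[:3,:3]=R.from_quat([q[1],q[2],q[3],q[0]]).as_matrix();T[:3,3]=o['eef_pos']
        W=np.linalg.inv(T@np.array(c['tool_from_camera']));Rm=W[:3,:3];t=W[:3,3]
    return K,Rm,t
def unproj(C,uv,z):
    K,Rm,t=C;d=Rm.T@np.linalg.solve(K,[uv[0],uv[1],1.]);o=-Rm.T@t
    return o+d*(z-o[2])/d[2]
def proj(C,P):
    K,Rm,t=C;p=(np.atleast_2d(P)@Rm.T+t)@K.T;return p[:,:2]/p[:,2:]
def save(n,im): cv2.imwrite('pics/'+n,im[...,::-1])
E
python3 - <<'E'
from h import *
print(r.get_obs(),r.grasp_offset)
ims=[]
for n in ['top','scene']:
    im=vision.grab_frame(n);save(n+'0.png',im)
    C=cam(n);print(n,-C[1].T@C[2],C[1][2])
    for t in ['gauge','jaw','rack','thick_blade','thin_blade','impeller','tachometer','jar']:
        b=cut_out(n,t)
        print(t,[(round(x['score'],2),np.round(np.array(x['location'])*[640,480]),int(x['region'].sum()),np.round(unproj(C,np.array(x['location'])*[640,480],.05),3)) for x in b[:2]])
E
```

```text
{'time': 0.0, 'q': array([-1.25339677e+00,  3.53611434e-01,  1.63414965e+00,  5.06545016e-06,
        1.15518579e+00, -2.42272192e-03]), 'joint_vel': array([-0.00034757, -0.00099532,  0.00018067,  0.00100979, -0.00031518,
        0.00052653]), 'joint_efforts': array([ 5.17353983e-04, -5.93834746e+01, -3.34220839e+01,  6.95781573e-02,
        2.32232083e-02, -1.28428806e-04]), 'eef_pos': array([ 0.19633045, -0.59283517,  0.21387998]), 'tool_rot': array([-6.69091651e-04,  9.87241373e-01,  1.59229433e-01, -1.03908653e-04]), 'force': array([-0.05742799, -0.01832165, -1.1803277 ]), 'torque': array([-0.03149444, -0.0343242 ,  0.03748785]), 'gripper_force': 0.0, 'grip_width': 1.0022024483411303} -0.0187
top [0.48538685 0.01570732 1.15147352] [ 0.05977623 -0.00729698 -0.99818513]
gauge [(0.68, array([337., 210.]), 3312, array([ 0.62 , -0.026,  0.05 ]))]
jaw [(0.82, array([337., 206.]), 773, array([ 0.629, -0.028,  0.05 ]))]
rack [(0.89, array([387., 278.]), 1994, array([ 0.495, -0.115,  0.05 ]))]
thick_blade [(0.7, array([335., 210.]), 3229, array([ 0.621, -0.024,  0.05 ])), (0.63, array([40
[... 402 characters left out ...]
174, 0.05 ]))]
scene [ 0.25822928 -0.58580148  0.68093572] [ 0.32706673  0.65118848 -0.68482182]
gauge [(0.7, array([359., 252.]), 3934, array([ 0.614, -0.049,  0.05 ]))]
jaw [(0.7, array([358., 234.]), 745, array([ 0.633, -0.01 ,  0.05 ]))]
rack [(0.57, array([310., 313.]), 3359, array([ 0.482, -0.132,  0.05 ]))]
thick_blade [(0.97, array([323., 288.]), 609, array([ 0.522, -0.095,  0.05 ]))]
thin_blade [(0.67, array([313., 261.]), 561, array([ 0.533, -0.035,  0.05 ]))]
impeller [(0.72, array([278., 261.]), 645, array([ 0.482, -0.01 ,  0.05 ]))]
tachometer [(0.16, array([361., 250.]), 3987, array([ 0.618, -0.046,  0.05 ]))]
jar [(0.94, array([342., 175.]), 765, array([0.689, 0.156, 0.05 ]))]
```

Run:
```python
import cv2
a=cv2.imread('pics/top0.png')[130:350,210:450];b=cv2.imread('pics/scene0.png')[150:400,220:460]
a=cv2.resize(a,(400,367),interpolation=2);b=cv2.resize(b,(400,417),interpolation=2)
import numpy as np
o=np.zeros((417,800,3),np.uint8);o[:367,:400]=a;o[:,400:]=b;cv2.imwrite('pics/c0.png',o)
```

```text
(no output)
```

View pics/c0.png

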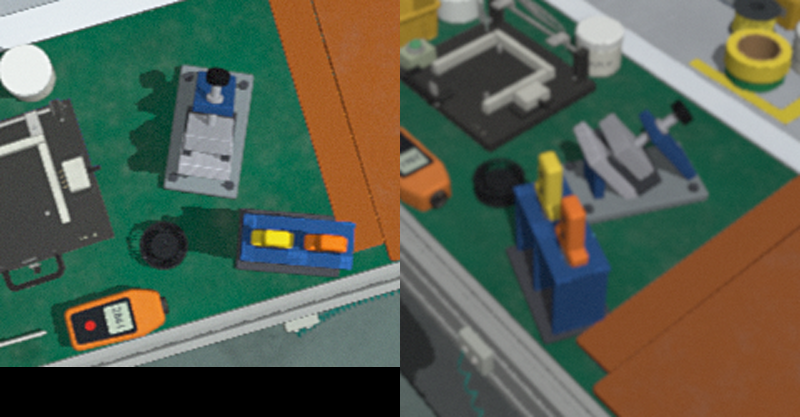

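The left view (top) shows the rack at (387,278), with the yellow blade at (368,272) and the orange one at (407,274). The gauge is at (337,210), and the impeller lies left of the rack at (308,275). Next I'll work out their poses.

Run:
```python
from h import *
C=cam('top')
def pr(n,pts,z):
    w=np.array([unproj(C,(210+p[0]/1.6667,130+p[1]/1.6667),z) for p in pts]);print(n,np.round(w[:,:2],3).tolist(),np.round(w.mean(0),3))
    for i in range(4):
        d=w[(i+1)%4]-w[i];print('  ',np.round(np.linalg.norm(d),3),np.round(np.degrees(np.arctan2(d[1],d[0])),1))
pr('gauge',[(181,67),(253,74),(236,197),(165,188)],.012)
pr('rack',[(243,212),(355,224),(351,270),(237,262)],.088)
im=vision.grab_frame('top')
for n,t in (('scene',0),('top',0)):
    im=vision.grab_frame(n);Cc=cam(n)
    hsv=cv2.cvtColor(im,cv2.COLOR_RGB2HSV)
    for nm,lo,hi in (('thick',5,17),('thin',22,33)):
        m=cv2.inRange(hsv,(lo,150,120),(hi,255,255))
        b=cut_out(n,nm+'_blade')
        reg=[x['region'] for x in b if x['region'].sum()<900]
        if reg:
            mm=(m>0)&cv2.dilate(reg[0].astype(np.uint8),np.ones((5,5))).astype(bool)
            ys,xs=np.where(mm);print(n,nm,len(xs),xs.mean(),ys.mean(),xs.min(),xs.max(),ys.min(),ys.max(),np.round(unproj(Cc,(xs.mean(),ys.mean()),.13),3), cv2.minAreaRect(np.c_[xs,ys].astype(np.float32)))
c=vision.calibration('wrist');print(np.round(c['tool_from_camera'],3),c['fx'],r.get_obs()['time'])
```

```text
gauge [[0.703, 0.005], [0.693, -0.077], [0.553, -0.054], [0.564, 0.026]] [ 0.628 -0.025  0.012]
   0.083 -96.7
   0.142 170.8
   0.081 81.6
   0.14 -8.6
rack [[0.532, -0.057], [0.517, -0.175], [0.468, -0.169], [0.479, -0.049]] [ 0.499 -0.113  0.088]
   0.119 -97.3
   0.049 173.3
   0.121 84.8
   0.053 -8.2
scene thick 435 324.17241379310343 287.63448275862066 314 331 268 308 [ 0.491 -0.157  0.13 ] ((322.2134704589844, 288.04949951171875), (40.23948287963867, 16.487812042236328), 87.79740142822266)
scene thin 357 310.4313725490196 259.03361344537814 302 316 241 280 [ 0.497 -0.1    0.13 ] ((308.89385986328125, 260.4107666015625), (13.812034606933594, 38.99542236328125), 3.1798300743103027)
top thick 222 405.0765765765766 275.18918918918916 393 417 271 280 [ 0.498 -0.137  0.13 ] ((405.0, 275.5), (9.0, 24.0), 90.0)
top thin 220 373.3545454545455 272.4590909090909 361 385 268 278 [ 0.504 -0.083  0.13 ] ((373.0244140625, 272.280517578125), (24.40536880493164, 9.82840633392334), 6.340191841125488)
[[-0.001 -0.968 -0.252  0.071]
 [ 1.    -0.001 -0.     0.001]
 [ 0.    -0.252  0.968 -0.17 ]
 [ 0.     0.     0.     1.   ]] 377.6084242039101 1.25
```

```bash
cat >> h.py <<'E'
from scipy.spatial.transform import Slerp
def pose():
    o=r.get_obs();q=o['tool_rot'];return np.array(o['eef_pos']),R.from_quat([q[1],q[2],q[3],q[0]])
def down(yaw_y,tilt=0):
    """tool y at angle yaw_y (deg), tool z down, then lean: tool z tilts toward tool y by tilt deg"""
    a=np.radians(yaw_y);y=np.array([np.cos(a),np.sin(a),0]);z=np.array([0,0,-1.]);t=np.radians(tilt)
    z2=z*np.cos(t)+y*np.sin(t);y2=y*np.cos(t)-z*np.sin(t);return R.from_matrix(np.c_[np.cross(y2,z2),y2,z2])
def rows(P,Rt,n,P0=None,R0=None):
    if P0 is None:P0,R0=pose()
    s=Slerp([0,1],R.concatenate([R0,Rt]));rel=(R0.inv()*Rt).as_rotvec()/n;out=[]
    for i in range(n):
        out.append(np.r_[s(i/n).inv().apply((np.array(P)-P0)/n),rel])
    for o in out: print(np.round(o,4).tolist())
    print('deg/row',np.degrees(np.linalg.norm(rel)),'mm/row',1e3*np.linalg.norm(np.array(P)-P0)/n)
E
python3 -c "
from h import *
rows([.53,-.11,.30],down(-7),10)"
```

```text
[0.0469, -0.0354, -0.0085, -0.0, -0.0, -0.1129]
[0.0505, -0.0299, -0.0085, -0.0, -0.0, -0.1129]
[0.0536, -0.024, -0.0085, -0.0, -0.0, -0.1129]
[0.056, -0.0178, -0.0085, -0.0, -0.0, -0.1129]
[0.0576, -0.0114, -0.0085, -0.0, -0.0, -0.1129]
[0.0585, -0.0048, -0.0085, -0.0, -0.0, -0.1129]
[0.0587, 0.0018, -0.0085, -0.0, -0.0, -0.1129]
[0.0581, 0.0084, -0.0085, -0.0, -0.0, -0.1129]
[0.0568, 0.0149, -0.0085, -0.0, -0.0, -0.1129]
[0.0548, 0.0212, -0.0085, -0.0, -0.0, -0.1129]
deg/row 6.467877003220627 mm/row 59.34076396972212
```

```bash
python3 -m crank '[[0.047,-0.035,-0.0085,0,0,-0.113],[0.05,-0.03,-0.0085,0,0,-0.113],[0.054,-0.024,-0.0085,0,0,-0.113],[0.056,-0.018,-0.0085,0,0,-0.113],[0.058,-0.011,-0.0085,0,0,-0.113]]' 0.06 20
python3 -m crank '[[0.0585,-0.005,-0.0085,0,0,-0.113],[0.0585,0.002,-0.0085,0,0,-0.113],[0.058,0.008,-0.0085,0,0,-0.113],[0.057,0.015,-0.0085,0,0,-0.113],[0.055,0.021,-0.0085,0,0,-0.113]]'
python3 -m crank '[[0,0,0,0,0,0],[0,0,0,0,0,0]]'
python3 - <<'E'
from h import *
P,Rr=pose();print(P,Rr.as_matrix().round(3))
C=cam('wrist');im=vision.grab_frame('wrist');save('w1.png',im)
import pickle;pickle.dump((C,im),open('w1.pkl','wb'))
# predicted gauge base corners + rack top corners
def corners(c,yaw,lx,ly,z):
    a=np.radians(yaw);M=np.array([[np.cos(a),-np.sin(a)],[np.sin(a),np.cos(a)]])
    return np.array([np.r_[M@[sx*lx/2,sy*ly/2]+c,z] for sx,sy in((1,1),(1,-1),(-1,-1),(-1,1))])
print(proj(C,corners([.628,-.025],-8.3,.144,.084,.012)).round(),proj(C,corners([.499,-.113],-7,.07,.118,.088)).round())
E
```

```text
time: 1.88
eef_pos: [0.3646, -0.3502, 0.2576]
tool_rot: [0.0, 0.903, 0.43, 0.0]
force: [0.8, -0.1, 0.3]
grip_width: 0.653
gripper_force: 0.0
time: 2.5
eef_pos: [0.5309, -0.1079, 0.3002]
tool_rot: [0.0, 0.747, 0.665, 0.0]
force: [0.1, -1.1, -0.4]
grip_width: 0.65
gripper_force: 0.0
time: 2.75
eef_pos: [0.5295, -0.1098, 0.2993]
tool_rot: [-0.0, 0.749, 0.663, -0.0]
force: [-0.0, -0.4, 0.2]
grip_width: 0.652
gripper_force: 0.0
[ 0.52952041 -0.10978212  0.29933601] [[ 0.121  0.993 -0.001]
 [ 0.993 -0.121 -0.   ]
 [-0.    -0.001 -1.   ]]
[[467.  77.]
 [459. 153.]
 [337. 150.]
 [340.  74.]] [[330. 157.]
 [330. 269.]
 [264. 269.]
 [259. 157.]]
```

View pics/w1.png

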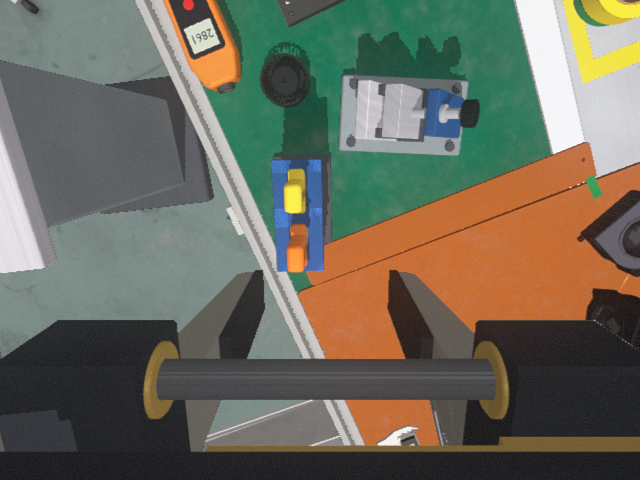

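The wrist view confirms the layout: rack top at (274–326, 158–271), yellow handle at (294,190), orange at (297,250), gauge base at (342–466, 75–154). Now I'll zoom in on the gauge.

Run:
```python
import cv2
a=cv2.imread('pics/w1.png')
cv2.imwrite('pics/w1g.png',cv2.resize(a[65:165,335:485],(795,530),interpolation=cv2.INTER_CUBIC))
```

```text
(no output)
```

View pics/w1g.png

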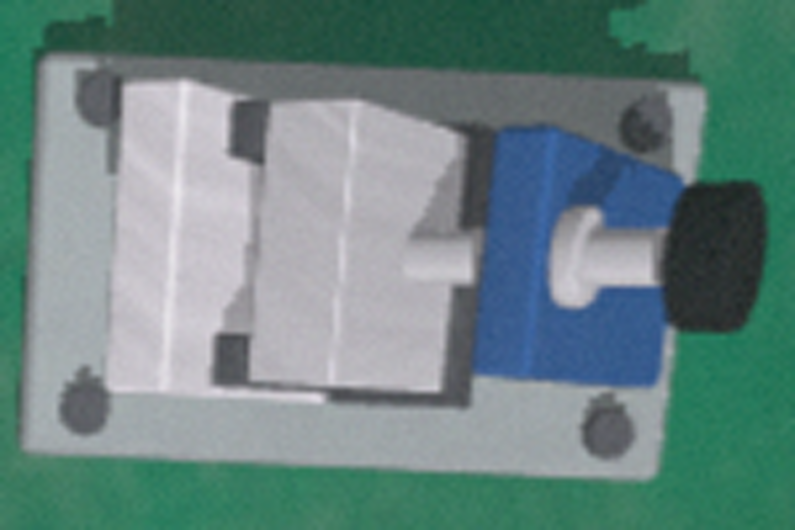

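Run:
```python
from h import *
import pickle;C,im=pickle.load(open('w1.pkl','rb'))
U=lambda x,y,z:unproj(C,(334.5+x/5.3,64.5+y/5.3),z)
b1,b2=U(185,80,.081),U(165,390,.081);j1,j2=U(268,103,.078),U(250,380,.078)
print('bed',b1,b2,np.linalg.norm(b1-b2),np.degrees(np.arctan2(*(b1-b2)[:2])))
print('jaw',j1,j2,np.linalg.norm(j1-j2),np.degrees(np.arctan2(*(j1-j2)[:2])))
g=[U(38,55,.012),U(705,85,.012),U(660,478,.012),U(25,450,.012)];g=np.array(g);print(g.round(4),g.mean(0))
for i in range(4):
    d=g[(i+1)%4]-g[i];print(np.linalg.norm(d),np.degrees(np.arctan2(d[1],d[0])))
a=np.radians(-8.3);ex=np.array([np.cos(a),np.sin(a),0]);ey=np.array([-ex[1],ex[0],0])
bm,jm=(b1+b2)/2,(j1+j2)/2
dx=(jm-bm)@ex;print('dx',dx,'gap',(dx-.0069)/.819,'dy',(jm-bm)@ey)
foot=bm.copy()+ex*.072*np.sin(np.radians(35));foot[2]=.022;print('foot',foot, 'rel base', (foot-g.mean(0))@ex,(foot-g.mean(0))@ey)
# blade tops in wrist view
hsv=cv2.cvtColor(im,cv2.COLOR_RGB2HSV)
for nm,lo,hi,x0,y0,x1,y1 in (('thin',22,33,275,160,325,220),('thick',5,17,280,222,315,275)):
    m=cv2.inRange(hsv,(lo,120,100),(hi,255,255));ys,xs=np.where(m[y0:y1,x0:x1]);print(nm,len(xs),xs.min()+x0,xs.max()+x0,ys.min()+y0,ys.max()+y0)
cv2.imwrite('pics/w1r.png',cv2.resize(im[150:280,260:340,::-1],(480,600)[::1] if 0 else (369,600),interpolation=cv2.INTER_CUBIC))
```

```text
bed [0.58692535 0.00831432 0.081     ] [ 0.57817472 -0.04532864  0.081     ] 0.05435200887951548 9.264895282266227
jaw [0.60200256 0.0029378  0.078     ] [ 0.59460523 -0.04549638  0.078     ] 0.048995817358175285 8.68364787841638
[[ 0.5649  0.0257  0.012 ]
 [ 0.7054  0.0025  0.012 ]
 [ 0.6932 -0.0786  0.012 ]
 [ 0.5529 -0.0553  0.012 ]] [ 0.62912056 -0.02643494  0.012     ]
0.1424440332905858 -9.37208833689096
0.08202681178184647 -98.57535348937894
0.142184381958958 170.56541627777827
0.08187576960986459 81.60789874945644
dx 0.015989023299963285 gap 0.011097708546963719 dy -0.0004689227684751998
foot [ 0.62341498 -0.02446871  0.022     ] rel base -0.005929654246442347 0.0011219983192514555
thin 840 284 305 169 213
thick 877 287 314 224 274
```

View pics/w1r.png

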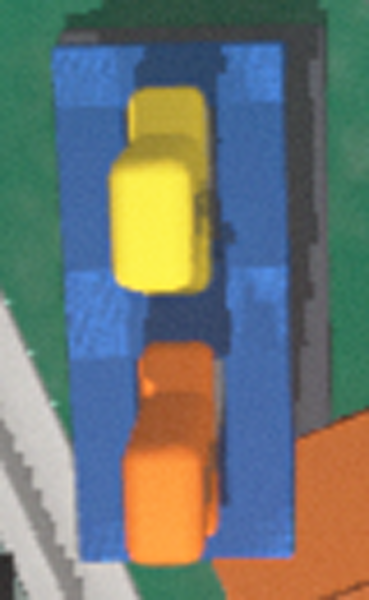

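The yellow top face is centred at crop (151,213) and the orange at (165,500). Both are hanging upright, with the shoulders seated.

Run:
```python
from h import *
import pickle;C,im=pickle.load(open('w1.pkl','rb'))
U=lambda x,y,z:unproj(C,(259.5+x/4.615,149.5+y/4.615),z)
print('thin',U(151,214,.143),'thick',U(165,495,.143))
g=np.array([U(55,45,.088),U(283,43,.088),U(293,555,.088),U(78,560,.088)]);print(g.round(4),g.mean(0))
for i in range(4):
    d=g[(i+1)%4]-g[i];print(np.linalg.norm(d),np.degrees(np.arctan2(d[1],d[0])))
c=g.mean(0);a=np.radians(-7.5);ey=np.array([-np.sin(a),np.cos(a),0])
print(c+ey*.028,c-ey*.028)
p=c-ey*.028;print('handle yaw?')
rows([p[0],p[1],.19],down(-7.5),4)
```

```text
thin [ 0.50394038 -0.08520439  0.143     ] thick [ 0.49869809 -0.14046787  0.143     ]
[[ 0.4828 -0.0541  0.088 ]
 [ 0.5315 -0.0596  0.088 ]
 [ 0.5193 -0.1753  0.088 ]
 [ 0.4697 -0.1705  0.088 ]] [ 0.5008179  -0.11490876  0.088     ]
0.04898848482584955 -6.480530619913365
0.11633852812699404 -96.02183670998635
0.0498572975593819 174.4434011385542
0.11713876687996289 83.55323536340826
[ 0.50447264 -0.0871483   0.088     ] [ 0.49716317 -0.14266921  0.088     ]
handle yaw?
[-0.009, -0.007, 0.0273, -0.0002, 0.0001, 0.0022]
[-0.009, -0.0069, 0.0273, -0.0002, 0.0001, 0.0022]
[-0.009, -0.0069, 0.0273, -0.0002, 0.0001, 0.0022]
[-0.009, -0.0069, 0.0273, -0.0002, 0.0001, 0.0022]
deg/row 0.12534544909363934 mm/row 29.6013478978457
```

```bash
python3 -m crank '[[-0.009,-0.007,0.048,0,0,-0.004],[-0.009,-0.007,0.048,0,0,-0.004],[-0.009,-0.007,0.048,0,0,-0.004],[-0.0085,-0.0065,0.048,0,0,-0.003],[0,0,0,0,0,0]]'
python3 -m crank '[[0,0,0,0,0,0],[0,0,0,0,0,0],[0,0,0,0,0,0],[0,0,0,0,0,0]]' 0.0 30
python3 - <<'E'
from h import *
o=r.get_obs();print(o['time'],o['eef_pos'],o['grip_width'],o['gripper_force'],o['force'],o['torque'])
save('s2.png',vision.grab_frame('wrist'))
E
```

```text
time: 3.42
eef_pos: [0.4947, -0.1425, 0.1049]
tool_rot: [-0.003, 0.745, 0.667, -0.002]
force: [-0.1, 0.2, 1.8]
grip_width: 0.652
gripper_force: 0.0
time: 3.92
eef_pos: [0.499, -0.1417, 0.1083]
tool_rot: [0.001, 0.743, 0.669, 0.0]
force: [-0.2, -0.7, -0.2]
grip_width: 0.245
gripper_force: 0.0
3.925 [ 0.49903951 -0.14171594  0.10833887] 0.24536894354510072 0.0 [-0.23935789 -0.74392146 -0.17112714] [-0.02561964 -0.05877835  0.03029436]
```

```bash
python3 -m crank '[[0,0,0.001,0,0,0],[0,0,0,0,0,0],[0,0,0,0,0,0]]'
python3 - <<'E'
from h import *
o=r.get_obs();print(o['time'],o['eef_pos'],o['grip_width'],o['gripper_force'],o['force'],o['torque'])
save('s2.png',vision.grab_frame('wrist'))
E
```

```text
time: 4.35
eef_pos: [0.4988, -0.1417, 0.1078]
tool_rot: [0.0, 0.744, 0.669, 0.0]
force: [-3.7, 1.3, 13.2]
grip_width: 0.176
gripper_force: 30.0
4.35 [ 0.49878867 -0.14167424  0.10777281] 0.17647646144251727 30.00487983226776 [-3.71418286  1.32451763 13.21547434] [0.25656653 0.71773855 0.00559565]
```

View pics/s2.png

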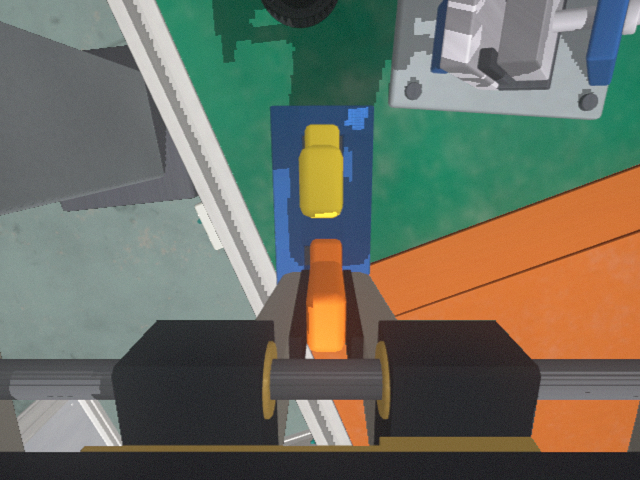

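The thick blade is held: opening is 16 mm and the grip is 30 N, and the yellow blade is undisturbed. Next I'll lift it and work out the approach.

```bash
cat >> h.py <<'E'
F=np.array([.6232,-.0255,.022]);YG=-9.;_a=np.radians(YG);EX=np.array([np.cos(_a),np.sin(_a),0]);EY=np.array([-EX[1],EX[0],0])
c35,s35=np.cos(np.radians(35)),np.sin(np.radians(35));S=-s35*EX+c35*np.array([0,0,1]);N=c35*EX+s35*np.array([0,0,1]);L=.0998
def slot(x,y,z): return F+N*x+EY*y+S*(z+L)
def where():
    P,Q=pose();d=P-L*(-Q.as_matrix()[:,2])-F
    e=(down(YG,35).inv()*Q).as_rotvec();o=r.get_obs();f=np.array(o['force'])
    print('t',o['time'],'slot xyz',np.round([d@N,d@EY,d@S],4),'roterr',e.round(3),'f n,y,s',np.round([f@N,f@EY,f@S],1),'grip',round(o['grip_width'],3),o['gripper_force'])
E
python3 -m crank '[[0,0,-0.03,0,0,0],[0,0,-0.06,0,0,0],[0,0,-0.0605,0,0,0],[0,0,0,0,0,0]]'
python3 - <<'E'
from h import *
where()
rows(slot(.0075,0,.12),down(YG,35),5)
E
```

```text
time: 4.9
eef_pos: [0.5012, -0.1424, 0.2617]
tool_rot: [0.004, 0.744, 0.669, 0.002]
force: [-0.3, -0.5, -0.8]
grip_width: 0.174
gripper_force: 30.0
t 4.9 slot xyz [-0.0028 -0.1347  0.1728] roterr [ 0.602  0.014 -0.05 ] f n,y,s [-0.6 -0.6 -0.6] grip 0.174 29.99962717294693
[0.0271, -0.0023, 0.011, -0.1205, -0.0029, 0.01]
[0.0271, -0.0038, 0.0106, -0.1205, -0.0029, 0.01]
[0.0271, -0.0053, 0.0099, -0.1205, -0.0029, 0.01]
[0.027, -0.0068, 0.0091, -0.1205, -0.0029, 0.01]
[0.027, -0.0081, 0.0082, -0.1205, -0.0029, 0.01]
deg/row 6.927676790142063 mm/row 29.317241673994154
```

```bash
python3 -m crank '[[0.027,-0.0023,0.011,-0.12,-0.003,0.01],[0.027,-0.004,0.0106,-0.12,-0.003,0.01],[0.027,-0.0053,0.01,-0.12,-0.003,0.01],[0.027,-0.0068,0.009,-0.12,-0.003,0.01],[0.027,-0.008,0.008,-0.12,-0.003,0.01]]'
python3 -m crank '[[0,0,0,0,0,0],[0,0,0,0,0,0]]'
python3 - <<'E'
from h import *
where();rows(slot(.0075,0,.085),down(YG,35),2)
a=vision.grab_frame('wrist');b=vision.grab_frame('scene');b=b[100:340,260:460]
a=cv2.resize(a[0:400,160:600],(440,400));b=cv2.resize(b,(333,400),interpolation=2);save('w3.png',np.hstack([a,b]))
E
```

```text
time: 5.52
eef_pos: [0.499, -0.0183, 0.2028]
tool_rot: [0.215, 0.732, 0.623, 0.175]
force: [0.0, -2.2, -1.3]
grip_width: 0.172
gripper_force: 30.0
time: 5.78
eef_pos: [0.5016, -0.0196, 0.2049]
tool_rot: [0.214, 0.731, 0.624, 0.174]
force: [0.8, 0.7, -1.0]
grip_width: 0.173
gripper_force: 30.0
t 5.775 slot xyz [ 0.0007 -0.0145  0.1196] roterr [ 0.051 -0.014 -0.003] f n,y,s [-0.   0.8 -1.2] grip 0.173 29.999739825725555
[0.0068, 0.0017, 0.0171, -0.0256, 0.0068, 0.0014]
[0.0067, 0.0013, 0.0171, -0.0256, 0.0068, 0.0014]
deg/row 1.5208717599456185 mm/row 18.457181668829143
```

View pics/w3.png

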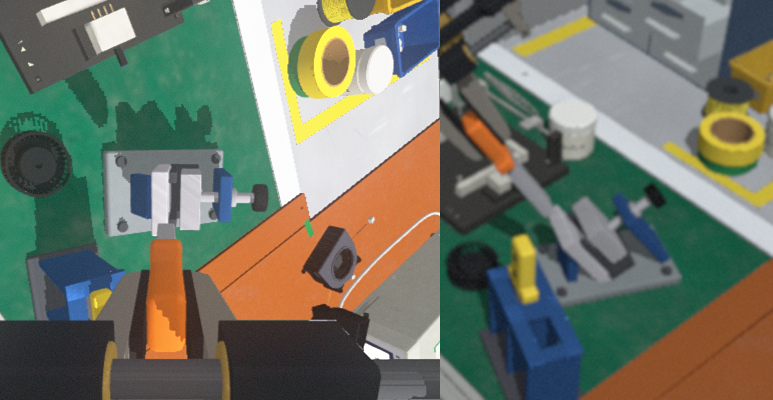

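The left half shows the blade held in front of the gauge, with its tip at (167,230), short of the bed at (160,195). The right half shows it pointing down at the bed. The pose is still 15 mm off in y, so I'll correct that.

```bash
python3 -m crank '[[0.0068,0.0017,0.012,-0.026,0.007,0.001],[0.0067,0.0013,0.012,-0.026,0.007,0.001],[0,0,0,0,0,0],[0,0,0,0,0,0]]'
python3 - <<'E'
from h import *
where();rows(slot(.0075,0,.085),down(YG,35),1)
C=cam('wrist');a=vision.grab_frame('wrist')
# predicted lines
P,Q=pose();tip=P-L*(-Q.as_matrix()[:,2]);M=Q.as_matrix()
for n,p in (('tip corners',[tip+M[:,1]*sx*.006+M[:,0]*sy*.012 for sx in(-1,1) for sy in(-1,1)]),('bed edge',[F+S*.072+EY*y for y in(-.028,.028)]),('bed edge back',[F+S*.072-N*.014+EY*y for y in(-.028,.028)]),('jaw',[F+S*.06+N*.0111+EY*y for y in(-.025,.025)])):
    print(n,proj(C,p).round(1).tolist())
x0,y0=260,120
save('w4.png',cv2.resize(a[y0:y0+150,x0:x0+200],(800,600),interpolation=2))
E
```

```text
time: 6.38
eef_pos: [0.5193, -0.0095, 0.1869]
tool_rot: [0.23, 0.725, 0.619, 0.196]
force: [-0.6, -0.1, -1.1]
grip_width: 0.172
gripper_force: 30.0
t 6.375 slot xyz [ 0.0087 -0.0005  0.0955] roterr [-0.002 -0.001  0.001] f n,y,s [-1.1 -0.2 -0.6] grip 0.172 29.999576210975647
[0.0005, -0.001, 0.0105, 0.0023, 0.0008, -0.0014]
deg/row 0.1634839808560891 mm/row 10.597555129632434
tip corners [[316.8, 251.5], [316.6, 219.9], [332.9, 251.5], [333.1, 219.9]]
bed edge [[314.0, 261.3], [313.3, 192.9]]
bed edge back [[296.9, 261.4], [295.3, 193.0]]
jaw [[327.5, 253.4], [327.5, 194.5]]
```

View pics/w4.png

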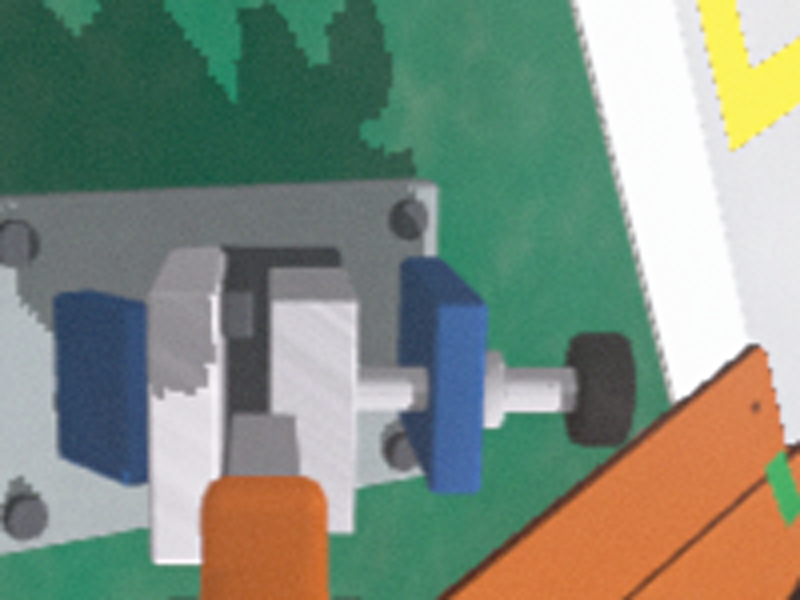

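In the crop the bed's end face spans x 150–218 and the jaw edge is at x 270. The steel tip is at x 232–297, which is over the gap and about 3 mm low in y. The gap looks about 10.5 mm. I'll descend slowly.

```bash
python3 -m crank '[[0.0025,-0.0015,0.01,0,0,0],[0,0,0.012,0,0,0],[0,0,0.006,0,0,0],[0,0,0,0,0,0]]'
python3 -c "
from h import *
where()"
python3 -m crank '[[0,0,0.002,0,0,0],[0,0,0.002,0,0,0],[0,0,0,0,0,0]]'
python3 -c "
from h import *
where()"
```

```text
time: 6.92
eef_pos: [0.5344, -0.0091, 0.163]
tool_rot: [0.23, 0.725, 0.619, 0.196]
force: [-0.5, 0.0, -2.0]
grip_width: 0.174
gripper_force: 30.0
t 6.925 slot xyz [0.0072 0.0022 0.0674] roterr [-0.003 -0.001  0.001] f n,y,s [-1.6 -0.1 -1.4] grip 0.174 29.999793469905853
time: 7.3
eef_pos: [0.5364, -0.0091, 0.1595]
tool_rot: [0.23, 0.725, 0.619, 0.196]
force: [0.2, -0.5, -0.9]
grip_width: 0.173
gripper_force: 30.0
t 7.3 slot xyz [0.0068 0.0026 0.0635] roterr [-0.003  0.     0.001] f n,y,s [-0.3 -0.5 -0.9] grip 0.173 29.999699592590332
```

```bash
for i in 1 2; do python3 -m crank '[[0,0,0.0015,0,0,0],[0,0,0.0015,0,0,0],[0,0,0,0,0,0]]' >/dev/null
python3 -c "
from h import *
where()"; done
```

```text
t 7.675 slot xyz [0.0066 0.0026 0.0603] roterr [-0.002  0.     0.001] f n,y,s [-0.6 -0.9 -1.2] grip 0.171 29.999607503414154
t 8.05 slot xyz [0.0069 0.0026 0.0584] roterr [-0.004  0.     0.001] f n,y,s [-4.2  0.3 32.1] grip 0.178 30.012454390525818
```

Stopped at the mouth with 32 N. I'll back off, move against the bed and try again, to rule out simple misalignment.

```bash
python3 -m crank '[[0,0,-0.004,0,0,0],[0,-0.0015,0,0,0,0],[0,0,0,0,0,0]]' >/dev/null
python3 -c "
from h import *
where()"; python3 -m crank '[[0,-0.0015,0,0,0,0],[0,0,0,0,0,0]]' >/dev/null
python3 -c "
from h import *
where()"
```

```text
t 8.425 slot xyz [0.0055 0.0028 0.0613] roterr [-0.003  0.     0.001] f n,y,s [-0.7 -0.4 -0.5] grip 0.171 29.999711215496063
t 8.675 slot xyz [0.0053 0.003  0.0614] roterr [-0.004  0.001  0.001] f n,y,s [ 3.6 -2.4 -2.4] grip 0.173 30.005461871623993
```

```bash
python3 -m crank '[[0,0.0007,0.001,0,0,0],[0,0,0.001,0,0,0],[0,0,0.001,0,0,0],[0,0,0,0,0,0]]' >/dev/null
python3 -c "
from h import *
where()"
```

```text
t 9.175 slot xyz [0.0053 0.0029 0.0586] roterr [-0.004  0.001  0.001] f n,y,s [ 3.6 -0.4  6.3] grip 0.173 30.01272976398468
```

```bash
python3 -m crank '[[0,0.0003,0.001,0,0,0],[0,0,0,0,0,0]]' >/dev/null
python3 -c "
from h import *
where()"
```

```text
t 9.425 slot xyz [0.0053 0.0029 0.0582] roterr [-0.004  0.001  0.001] f n,y,s [ 1.3 -0.5 26.7] grip 0.174 30.017369985580444
```

Against the bed it stops again at 27 N, so the gap is under 12 mm. The thick blade goes back to the rack.

```bash
python3 -m crank '[[0,0.002,-0.02,0,0,0],[0,0,-0.045,0,0,0],[0,0,-0.03,0,0,0],[0,0,0,0,0,0]]' >/dev/null
python3 -c "
from h import *
where();rows([.499,-.1417,.262],down(-6.2),6)"
```

```text
t 9.925 slot xyz [0.0064 0.0026 0.1534] roterr [-0.004  0.     0.001] f n,y,s [-0.6  0.9 -2.1] grip 0.174 29.999549388885498
[-0.0228, 0.0077, -0.0005, 0.1025, 0.0024, -0.0081]
[-0.0228, 0.0074, -0.0014, 0.1025, 0.0024, -0.0081]
[-0.0229, 0.0071, -0.0022, 0.1025, 0.0024, -0.0081]
[-0.0229, 0.0066, -0.0029, 0.1025, 0.0024, -0.0081]
[-0.023, 0.0061, -0.0036, 0.1025, 0.0024, -0.0081]
[-0.023, 0.0055, -0.0043, 0.1025, 0.0024, -0.0081]
deg/row 5.889933527114285 mm/row 24.05366266045699
```

```bash
python3 -m crank '[[-0.0228,0.0077,-0.0025,0.1025,0.0024,-0.008],[-0.0228,0.0074,-0.0034,0.1025,0.0024,-0.008],[-0.0229,0.0071,-0.003,0.1025,0.0024,-0.008],[-0.0229,0.0066,-0.003,0.1025,0.0024,-0.008],[-0.023,0.006,-0.0025,0.1025,0.0024,-0.008]]'>/dev/null
python3 -m crank '[[-0.023,0.0055,-0.003,0.1025,0.0024,-0.008],[0,0,0,0,0,0],[0,0,0,0,0,0]]'
python3 -c "
from h import *
rows([.499,-.1417,.20],down(-6.2),2)"
```

```text
time: 10.92
eef_pos: [0.4957, -0.1393, 0.2605]
tool_rot: [0.005, 0.746, 0.665, 0.002]
force: [-0.3, 0.6, -0.6]
grip_width: 0.171
gripper_force: 30.0
[-0.0009, 0.0015, 0.0303, 0.0051, 0.0023, -0.0031]
[-0.0009, 0.0016, 0.0303, 0.0051, 0.0023, -0.0031]
deg/row 0.3684295331276436 mm/row 30.331227271496648
```

```bash
python3 -m crank '[[-0.0009,0.0015,0.03,0.005,0.0023,-0.003],[-0.0009,0.0016,0.03,0.005,0.0023,-0.003],[0,0,0,0,0,0],[0,0,0,0,0,0]]'
python3 -c "
from h import *
rows([.499,-.1417,.125],down(-6.2),2)"
```

```text
time: 11.42
eef_pos: [0.5, -0.1414, 0.2035]
tool_rot: [0.001, 0.744, 0.668, 0.001]
force: [-0.3, 0.3, -0.9]
grip_width: 0.173
gripper_force: 30.0
[-0.0002, -0.0006, 0.0392, 0.0018, 0.0001, 0.0006]
[-0.0002, -0.0005, 0.0392, 0.0018, 0.0001, 0.0006]
deg/row 0.11082845426202942 mm/row 39.23199424678876
```

```bash
python3 -m crank '[[0,-0.0005,0.015,0.002,0,0],[0,-0.0005,0.015,0.002,0,0],[0,0,0.025,0,0,0],[0,0,0.024,0,0,0],[0,0,0,0,0,0]]'
python3 -m crank '[[0,0,0.007,0,0,0],[0,0,0.005,0,0,0],[0,0,0,0,0,0]]'
python3 -c "
from h import *
print(pose()[0])"
```

```text
time: 12.05
eef_pos: [0.4973, -0.141, 0.1217]
tool_rot: [-0.002, 0.744, 0.668, -0.001]
force: [-0.7, -0.0, -1.7]
grip_width: 0.174
gripper_force: 30.0
time: 12.42
eef_pos: [0.4989, -0.1415, 0.1118]
tool_rot: [-0.0, 0.744, 0.668, -0.0]
force: [0.8, 0.3, -1.1]
grip_width: 0.171
gripper_force: 30.0
[ 0.49894323 -0.14153564  0.11176304]
```

```bash
python3 -m crank '[[0,0,0.0025,0,0,0],[0,0,0.001,0,0,0],[0,0,0,0,0,0]]'
python3 -m crank '[[0,0,0,0,0,0],[0,0,0,0,0,0],[0,0,0,0,0,0]]' 0.05
python3 -m crank '[[0,0,0,0,0,0],[0,0,0,0,0,0],[0,0,-0.03,0,0,0],[0,0,-0.03,0,0,0],[0,0,-0.01,0,0,0]]'
python3 - <<'E'
from h import *
rows([.504,-.0865,.178],down(-6.2),2)
o=vision.grab_frame('scene');C=cam('wrist');w=vision.grab_frame('wrist')
o=cv2.resize(o[220:360,260:380],(386,450),interpolation=2);w=cv2.resize(w[60:460,160:480],(360,450));save('p5.png',np.hstack([o,w]))
E
```

```text
time: 12.8
eef_pos: [0.4989, -0.1415, 0.1082]
tool_rot: [-0.0, 0.744, 0.668, -0.0]
force: [-0.4, -0.2, -0.3]
grip_width: 0.17
gripper_force: 30.0
time: 13.18
eef_pos: [0.4991, -0.1415, 0.1083]
tool_rot: [-0.0, 0.744, 0.668, -0.0]
force: [0.5, -0.9, 0.7]
grip_width: 0.477
gripper_force: 0.0
time: 13.8
eef_pos: [0.4999, -0.1418, 0.1798]
tool_rot: [0.001, 0.744, 0.668, 0.0]
force: [-0.2, 0.4, 0.5]
grip_width: 0.545
gripper_force: 0.0
[0.0277, -0.0009, 0.0009, 0.0007, 0.0001, 0.0005]
[0.0277, -0.0009, 0.0009, 0.0007, 0.0001, 0.0005]
deg/row 0.05092916503998571 mm/row 27.738132739562715
```

View pics/p5.png

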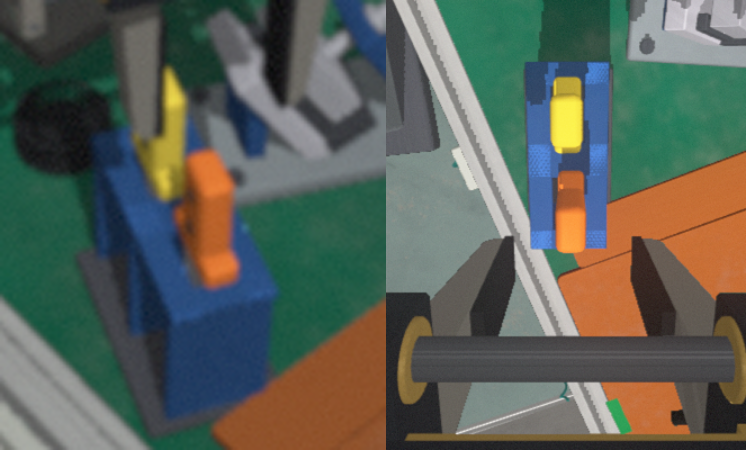

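The thick blade hangs upright again, with the orange handle seated in both views. Now the thin blade.

```bash
python3 -m crank '[[0.0275,-0.0009,0,0,0,0],[0.0275,-0.0009,0,0,0,0],[0,0,0.02,0,0,0],[0,0,0.03,0,0,0],[0,0,0.021,0,0,0]]'
python3 -m crank '[[0,0,0,0,0,0],[0,0,0,0,0,0],[0,0,0,0,0,0],[0,0,0,0,0,0],[0,0,0,0,0,0]]' 0 30
python3 -m crank '[[0,0,0,0,0,0],[0,0,0,0,0,0]]'
```

```text
time: 14.52
eef_pos: [0.5016, -0.0862, 0.1048]
tool_rot: [-0.002, 0.744, 0.668, -0.001]
force: [-0.1, 0.6, -0.5]
grip_width: 0.543
gripper_force: 0.0
time: 15.15
eef_pos: [0.5035, -0.0868, 0.1079]
tool_rot: [-0.0, 0.744, 0.668, 0.0]
force: [-0.8, -0.6, 4.8]
grip_width: 0.169
gripper_force: 30.0
time: 15.4
eef_pos: [0.5035, -0.0868, 0.1079]
tool_rot: [-0.0, 0.744, 0.668, 0.0]
force: [-1.1, 0.4, 6.1]
grip_width: 0.175
gripper_force: 30.0
```

```bash
python3 -m crank '[[0,0,-0.03,0,0,0],[0,0,-0.06,0,0,0],[0,0,-0.0605,0,0,0],[0,0,0,0,0,0]]'>/dev/null
python3 - <<'E'
from h import *
where()
rows(slot(.0045,0.0015,.11),down(YG,35),6)
E
```

```text
t 15.9 slot xyz [-0.0059 -0.0792  0.1756] roterr [ 0.603  0.015 -0.048] f n,y,s [-0.7 -0.5 -2.4] grip 0.175 29.99183624982834
[0.0135, -0.0011, 0.011, -0.1006, -0.0025, 0.0081]
[0.0135, -0.0023, 0.0108, -0.1006, -0.0025, 0.0081]
[0.0135, -0.0035, 0.0104, -0.1006, -0.0025, 0.0081]
[0.0135, -0.0046, 0.01, -0.1006, -0.0025, 0.0081]
[0.0135, -0.0057, 0.0094, -0.1006, -0.0025, 0.0081]
[0.0135, -0.0068, 0.0088, -0.1006, -0.0025, 0.0081]
deg/row 5.781868761958231 mm/row 17.45222700971722
```

```bash
python3 -m crank '[[0.0135,-0.001,0.011,-0.1,-0.0025,0.008],[0.0135,-0.0023,0.0108,-0.1,-0.0025,0.008],[0.0135,-0.0035,0.0104,-0.1,-0.0025,0.008],[0.0135,-0.0046,0.01,-0.1,-0.0025,0.008],[0.0135,-0.0057,0.0094,-0.1,-0.0025,0.008]]'>/dev/null
python3 -m crank '[[0.0135,-0.0068,0.0088,-0.1,-0.0025,0.008],[0,0,0,0,0,0],[0,0,0,0,0,0]]'>/dev/null
python3 - <<'E'
from h import *
where();rows(slot(.0045,.0015,.092),down(YG,35),2)
E
```

```text
t 16.9 slot xyz [-0.0018 -0.0051  0.109 ] roterr [ 0.034 -0.008 -0.002] f n,y,s [-2.1 -0.1 -1.8] grip 0.174 29.996988773345947
[0.0029, 0.0018, 0.0084, -0.017, 0.0039, 0.0011]
[0.0029, 0.0016, 0.0084, -0.017, 0.0039, 0.0011]
deg/row 1.0020269018498964 mm/row 9.073215451321985
```

```bash
python3 -m crank '[[0.003,0.0018,0.0084,-0.017,0.004,0.001],[0.003,0.0016,0.0084,-0.017,0.004,0.001],[0,0,0,0,0,0],[0,0,0,0,0,0]]' >/dev/null
python3 - <<'E'
from h import *
where();rows(slot(.0045,.0015,.076),down(YG,35),1)
C=cam('wrist');a=vision.grab_frame('wrist')
P,Q=pose();tip=P-L*(-Q.as_matrix()[:,2]);M=Q.as_matrix()
for n,p in (('tip corners',[tip+M[:,1]*sx*.004+M[:,0]*sy*.012 for sx in(-1,1) for sy in(-1,1)]),('bed edge',[F+S*.072+EY*y for y in(-.028,.028)]),('jaw',[F+S*.06+N*.0111+EY*y for y in(-.025,.025)])):
    print(n,proj(C,p).round(1).tolist())
save('w6.png',cv2.resize(a[150:300,260:400],(747,800)[::1] and (560,600),interpolation=2))
E
```

```text
t 17.4 slot xyz [0.0055 0.0012 0.0923] roterr [-0.002 -0.001  0.001] f n,y,s [-0.7 -0.8 -1.7] grip 0.172 29.996636509895325
[0.0003, -0.0008, 0.0163, 0.0018, 0.0007, -0.0015]
deg/row 0.13890658032203537 mm/row 16.334415042357197
tip corners [[319.2, 251.5], [319.1, 220.0], [330.0, 251.5], [330.0, 220.0]]
bed edge [[318.0, 264.6], [317.4, 195.7]]
jaw [[331.4, 256.5], [331.5, 197.2]]
```

View pics/w6.png

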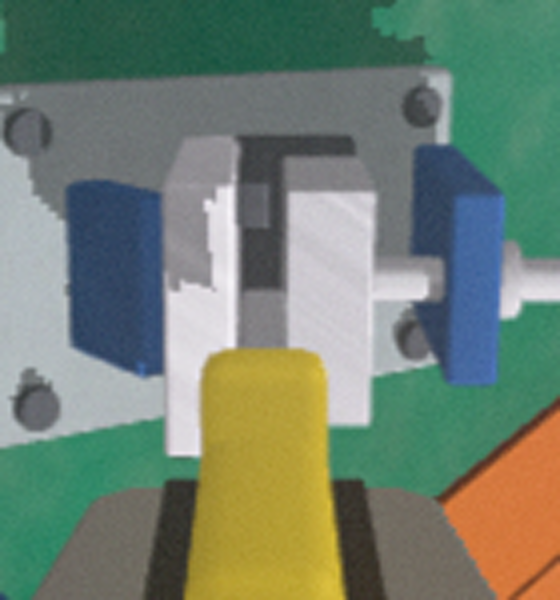

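The steel tip is at crop x 243–287, between the bed edge (238) and the jaw edge (287), and about 2 mm low in y. I'll nudge it over and slide it in.

```bash
python3 -m crank '[[0.0015,-0.001,0.008,0,0,0],[0,0,0.008,0,0,0],[0,0,0.006,0,0,0],[0,0,0,0,0,0]]' >/dev/null
python3 -c "
from h import *
where()"
python3 -m crank '[[0,0,0.004,0,0,0],[0,0,0.004,0,0,0],[0,0,0.004,0,0,0],[0,0,0,0,0,0]]' >/dev/null
python3 -c "
from h import *
where()"
```

```text
t 17.95 slot xyz [0.0041 0.0029 0.0702] roterr [-0.002 -0.     0.001] f n,y,s [-0.8  0.1 -1.3] grip 0.174 29.99694049358368
t 18.45 slot xyz [0.0038 0.0031 0.058 ] roterr [-0.002 -0.     0.001] f n,y,s [-1.7 -0.3 -0.2] grip 0.172 29.99695748090744
```

```bash
python3 -m crank '[[0,0.0004,0.004,0,0,0],[0,0,0.005,0,0,0],[0,0,0.005,0,0,0],[0,0,0,0,0,0]]' >/dev/null
python3 -c "
from h import *
where()"
python3 -m crank '[[0,0,0.006,0,0,0],[0,0,0.006,0,0,0],[0,0,0.005,0,0,0],[0,0,0,0,0,0]]' >/dev/null
python3 -c "
from h import *
where()"
```

```text
t 18.95 slot xyz [0.0042 0.0031 0.044 ] roterr [-0.002 -0.     0.001] f n,y,s [-1.8  0.3 -2.1] grip 0.172 29.9969083070755
t 19.45 slot xyz [0.0043 0.0032 0.0271] roterr [-0.002  0.     0.001] f n,y,s [-0.5  0.4 -1.2] grip 0.173 29.997059404850006
```

Sliding in freely.

```bash
python3 -m crank '[[0,0,0.006,0,0,0],[0,0,0.006,0,0,0],[0,0,0.005,0,0,0],[0,0,0,0,0,0]]' >/dev/null
python3 -c "
from h import *
where()"
python3 -m crank '[[0,0,0.003,0,0,0],[0,0,0.002,0,0,0],[0,0,0.002,0,0,0],[0,0,0,0,0,0]]' >/dev/null
python3 -c "
from h import *
where()"
```

```text
t 19.95 slot xyz [0.0058 0.0029 0.0132] roterr [0.007 0.    0.001] f n,y,s [-5.4  0.5 -2.7] grip 0.173 29.996215403079987
t 20.45 slot xyz [0.0056 0.0027 0.008 ] roterr [0.013 0.    0.001] f n,y,s [-9.4  0.5 -1.9] grip 0.174 30.004595518112183
```

```bash
python3 -c "
from h import *
o=r.get_obs();print(o['q'].round(3),o['joint_efforts'].round(1),o['force'],o['torque'])
save('w7.png',cv2.resize(vision.grab_frame('wrist')[100:340,220:420],(400,480)))
im=vision.grab_frame('scene');a=cv2.imread('pics/w7.png');b=cv2.resize(im[150:330,270:430],(427,480),interpolation=2)[...,::-1];cv2.imwrite('pics/w7.png',np.hstack([a[:,:370],b]))"
```

```text
[ 0.043  0.229  2.292 -1.294  0.117  1.46 ] [ -0.5 -44.  -29.5  -0.8  -0.8   0. ] [-6.46121377  1.49123646 -6.9307141 ] [ 0.34518374  2.28743441 -0.05265013]
```

View pics/w7.png

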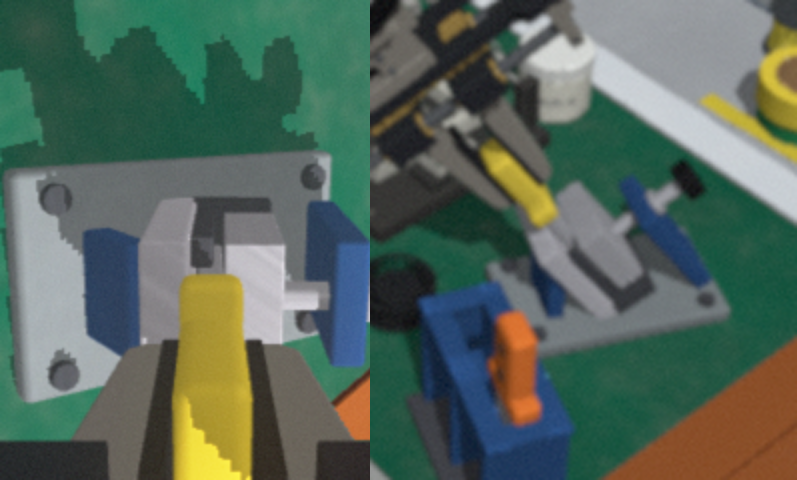

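The left half shows the thin blade well inside the gap. The right half shows the handle a few mm short of home, and the orange blade hanging in the rack. Joint 4 is at its limit (−1.294 against −1.3), so I'll reduce the tool tilt slightly within the play of the gap.

Run:
```python
from h import *
# commanded pose estimate: x .0043,y .003, z .0031, tilt 35
for tilt,x,z in((33.3,.0035,.005),):
    Rt=down(YG,tilt);P=F+N*x+EY*.003+S*z-L*Rt.as_matrix()[:,2]
    R0=down(YG,35);rows(P,Rt,2,slot(.0043,.003,.0031),R0)
```

```text
[0.0, 0.0011, -0.0009, 0.0148, -0.0, -0.0]
[0.0, 0.0011, -0.0009, 0.0148, -0.0, -0.0]
deg/row 0.8500000000000013 mm/row 1.4242188323098839
```

```bash
python3 -m crank '[[0,0,-0.001,0.01,0,0],[0,0,0,0,0,0],[0,0,0,0,0,0]]' >/dev/null
python3 -c "
from h import *
where();print(r.get_obs()['q'].round(3))"
```

```text
t 20.925 slot xyz [0.0052 0.0026 0.009 ] roterr [ 0.022 -0.     0.001] f n,y,s [-8.   0.4 -2.5] grip 0.172 30.003468096256256
[ 0.042  0.225  2.285 -1.135  0.122  1.3  ]
```

```bash
python3 -m crank '[[0,-0.0015,0,0.004,0,0],[0,0,0,0,0,0]]' >/dev/null
python3 -c "
from h import *
where();print(r.get_obs()['q'].round(3))"
python3 -m crank '[[0,-0.0003,0.003,0.003,0,0],[0,0,0,0,0,0]]' >/dev/null
python3 -c "
from h import *
where();print(r.get_obs()['q'].round(3))"
```

```text
t 21.175 slot xyz [0.0049 0.0028 0.0091] roterr [0.024 0.    0.001] f n,y,s [-5.8  0.3 -2.8] grip 0.174 29.99704509973526
[ 0.042  0.225  2.284 -1.103  0.123  1.268]
t 21.425 slot xyz [0.0047 0.0032 0.006 ] roterr [0.027 0.001 0.001] f n,y,s [-5.4  0.1 -4.1] grip 0.172 29.99582290649414
[ 0.041  0.233  2.28  -1.111  0.12   1.275]
```

Working; continue down.

```bash
python3 -m crank '[[0,-0.0008,0.003,0.003,0,0],[0,0,0,0,0,0]]' >/dev/null
python3 -c "
from h import *
where();print(r.get_obs()['q'].round(3))"
python3 -m crank '[[0,-0.0003,0.002,0.003,0,0],[0,0,0,0,0,0]]' >/dev/null
python3 -c "
from h import *
where();print(r.get_obs()['q'].round(3))"
```

```text
t 21.675 slot xyz [0.0044 0.0035 0.003 ] roterr [0.029 0.001 0.001] f n,y,s [-2.5  0.2 -1.9] grip 0.172 29.995863139629364
[ 0.04   0.24   2.277 -1.127  0.118  1.29 ]
t 21.925 slot xyz [0.0038 0.0034 0.0011] roterr [0.032 0.001 0.001] f n,y,s [-1.8  0.5 -2. ] grip 0.175 29.99700039625168
[ 0.039  0.245  2.275 -1.118  0.117  1.281]
```

```bash
python3 -m crank '[[0,0,0.0015,0.001,0,0],[0,0,0,0,0,0]]' >/dev/null
python3 -c "
from h import *
where();print(r.get_obs()['q'].round(3))"
python3 -m crank '[[0,0,0.001,0.001,0,0],[0,0,0,0,0,0]]' >/dev/null
python3 -c "
from h import *
where();print(r.get_obs()['q'].round(3))"
```

```text
t 22.175 slot xyz [ 0.0035  0.0034 -0.0003] roterr [0.033 0.001 0.001] f n,y,s [ 1.2 -0.7 -1.2] grip 0.173 29.99964326620102
[ 0.038  0.248  2.273 -1.127  0.116  1.29 ]
t 22.425 slot xyz [ 0.0035  0.0034 -0.0005] roterr [0.033 0.001 0.001] f n,y,s [-0.5  0.2 19.9] grip 0.168 30.003983080387115
[ 0.038  0.249  2.273 -1.127  0.116  1.29 ]
```

The blade is on the stop (20 N). I'll release it and retract.

```bash
python3 -m crank '[[0,0,-0.0006,0,0,0],[0,0,0,0,0,0]]' >/dev/null; python3 -m crank '[[0,0,0,0,0,0],[0,0,0,0,0,0],[0,0,0,0,0,0],[0,0,0,0,0,0]]' 0.045
python3 -m crank '[[0,0,-0.015,0,0,0],[0,0,-0.03,0,0,0],[0,0,-0.04,0,0,0],[0,0,-0.03,0,0,0],[0,0,0,0,0,0]]'
python3 - <<'E'
from h import *
C=cam('scene');im=vision.grab_frame('scene')
def m(im,lo,hi):
    ys,xs=np.where(cv2.inRange(cv2.cvtColor(im,cv2.COLOR_RGB2HSV),(lo,150,90),(hi,255,255))[200:330,270:400]);return xs.mean()+270,ys.mean()+200,len(xs)
print('thin px',m(im,22,33),'pred top',proj(C,F+N*.004+S*.135),'grip bottom/shoulder',proj(C,[F+N*.004+S*.080,F+N*.004+S*.1075]))
print('thick',m(im,5,17))
T=cam('top');t=vision.grab_frame('top')
for n in('thick_blade','thin_blade','impeller','jar','tachometer'):
    print(n,[(round(x['score'],2),np.round(np.array(x['location'])*[640,480])) for x in boxes_of('top',n)[:2]])
E
```

```text
time: 23.18
eef_pos: [0.5724, -0.0144, 0.1064]
tool_rot: [0.216, 0.729, 0.622, 0.185]
force: [-0.4, -0.2, -0.3]
grip_width: 0.489
gripper_force: 0.0
time: 23.8
eef_pos: [0.511, -0.0044, 0.205]
tool_rot: [0.217, 0.729, 0.622, 0.187]
force: [-0.2, -0.1, -0.1]
grip_width: 0.489
gripper_force: 0.0
thin px (np.float64(326.059585492228), np.float64(220.48445595854923), 386) pred top [[317.42855383 211.58385141]] grip bottom/shoulder [[335.09815746 229.09042545]
 [326.45751653 220.52950788]]
thick (np.float64(358.6118881118881), np.float64(305.18968531468533), 1144)
thick_blade [(0.75, array([406., 274.]))]
thin_blade [(0.61, array([332., 231.]))]
impeller [(0.55, array([301., 274.]))]
jar [(0.67, array([227., 173.]))]
tachometer [(0.93, array([273., 320.]))]
```

```bash
python3 -m crank '[[0,0,-0.02,0,0,0],[0,0,0,0,0,0],[0,0,0,0,0,0],[0,0,0,0,0,0]]'>/dev/null; python3 -c "
from cell import r
print(r.hand_in())"
```

```text
the job is handed in; nothing more can be done
None
```

The thick blade was stopped at the mouth twice (32 N, then 27 N against the bed), so it hangs back in the rack and the thin blade is left fully home in the gap; the job is handed in, but the hand-in returned no verdict.

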